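# Weigh a drill core on the two-pan balance

### The arm

A 6-joint arm with a two-finger parallel gripper is mounted at the origin on a cart in front of the work surface, level with it; the furniture and walls round the work are solid. World frame = base frame: x ahead of the robot, y to its left, z up, the work surface at z = 0. Lengths are in mm, angles in rad, forces in N, time in s.
With the tool pointing down it reaches from about 350 to 800 mm from the base axis. Payload 7.3 kg.
Tool frame: the origin (TCP) lies midway between the tips of the shut fingers; the grasp point (between the pads) lies 19 mm behind it; z points along the fingers, y is the line along which they close (so a half turn about z gives the same grasp; the last joint's range is limited). The gripper opens to 85 mm and grips with 20 to 120 N. Pads are 22 mm wide; open, the fingers measure 114 mm over their backs; the gripper's body (76 mm by 85 mm) begins 54 mm behind the grasp point. The pads swing forward as they close: fully open they stand 13 mm farther back than shut.
Start: joints at [-1.298, 0.342, 1.524, -0, 1.275, -0.146], TCP at [213.522, -479.638, 231.322] pointing down, gripper open.
Joint ranges: [-2.53, 2.53], [-0.77, 2.02], [0.04, 2.7], [-1, 4.14], [0.28, 2.66], [-3.11, 3.11]. Speed limits (rad/s): [2.57, 2.57, 3.14, 3.14, 3.14, 3.14].

### API

Orientations are given as a unit quaternion [w, x, y, z].
In Python, from workcell import reach, movel, set_joints, set_gripper, dwell, solve_ik, camera, camera_info, MotionError, hand_in, search_frame, mark_of, current_time, current_joint_pos, current_joint_velocities, current_joint_efforts, current_eef_pos, current_ee_rot, current_wrist_force, current_ft_torque, current_grip_width, current_grip_force gives the robot as it stands. Calls block until the motion is done:
- reach(position, orientation): joint-space move of the TCP to a pose.
- movel(position, attitude=None, velocity=150): straight line of the TCP; attitude=None keeps the orientation; velocity is the mean speed in mm/s.
- set_joints(angles): joint-space move.
- set_gripper(opening, strength=None): finger opening in mm; strength is the grip in N (None keeps the last); returns when the fingers have stopped.
- dwell(seconds).
- solve_ik(position, orientation): joint angles nearest the present ones, or None.
- camera(name): name is "scene" or "side" or "wrist"; returns (picture, depth): 384x512x3 uint8, blue, green, red; 384x512 float32, mm along the optical axis (not along the pixel's ray), 0 where there is no reading.
- camera_info(name): a dict with "camera_matrix" (3x3 intrinsics, pixels), "distortion" ([k1, k2, p1, p2, k3] as OpenCV has them; the pictures are not rectified), "view" (4x4, takes a point from world to camera coordinates). Camera axes: x right, y up, looking along -z (the intrinsics and any distortion apply to the point x, -y, -z); pixel columns grow to the right and rows downward; lengths in mm; the calibration is good to about 2 mm. A picture is of the moment at which its call begins: read the wrist's pose just before it. camera_info takes no time and is no camera call; for the wrist camera it gives the pose at the moment of the call.
A pose or a line that the arm cannot do raises MotionError and nothing moves.
- hand_in(): hands the job in; it is judged then, once.
Trained networks look in the newest picture that a camera, given by its name, has taken for a name from the list of things; names that differ only in an ending like _2 or _b are one class to them, and where a whole thing is asked for, a point or a joint stands for the part that bears it (a point fixed in the world has none). Each returns a list of dicts, best first, with "conf" (0 to 1); they miss things now and then, are a little off and sometimes report something else, mostly with a low value. They report only what shows in the picture. A call takes as long as a camera call. They do not tell look-alikes from the thing itself.
- search_frame(camera, name): "bbox" ([left, top, right, bottom] in pixels, round what is visible of it).
- mark_of(camera, name): "location" ([column, row] in pixels: a listed point, or the origin of a listed thing).
Readings, each from a call of its own:
- current_time(): time.
- current_joint_pos(): joint angles.
- current_joint_velocities(): joint speeds.
- current_joint_efforts(): joint torques, N m.
- current_eef_pos(): TCP position.
- current_ee_rot(): TCP orientation.
- current_wrist_force(): force on the tool from outside, world axes, zero at the start.
- current_ft_torque(): the same for the moment, N m.
- current_grip_width(): finger opening in mm.
- current_grip_force(): force on a finger pad.
Only numpy, scipy, OpenCV 4.12 (cv2) and the standard library are available. Lean on these libraries where they do the work, as an engineer would, in place of code of your own. Each camera call takes 0.05 s, during which the arm holds its last target. There are 200 camera calls.

### The job

Weigh the short drill core standing on the balance's left ledge: first slide it off the ledge onto the left pan, then slide brass (200 g) and dark steel (100 g) weights from the right ledge onto the right pan until the red needle comes to rest in the green band. Slide the core and the weights, do not lift or tip them over; core and used weights must stand wholly on their pans, weights that are not needed stay standing on their ledge, and the spare core and caliper behind are left alone.

Things in the scene. Friction and masses are not known exactly. Their poses are not given: they have to be found in the camera images.
- balance: Grey two-pan balance fixed on the worktop, 650 mm wide. Origin on the worktop under its middle; x points away from the robot, y to the core side (robot's left), z up. In its y: pans |y| = 70 to 190 mm, ledges |y| = 193 to 325 mm, all from x = -112 to 112 mm. Between the pans, |y| < 85 mm, stand housing and dial, up to 250 mm high
- core_pan_centre (a point): fixed point: centre of the left (core) pan's floor as when level, 65 mm above the worktop. The two pans move straight up and down, opposite to each other, up to 8 mm either way: a floor is always 1 to 17 mm below the ledge top. Rim 5 mm thick, 10 mm high on three sides; open towards its ledge (3 mm gap)
- weight_pan_centre (a point): fixed point: centre of the right (weight) pan's floor as when level; same as the other pan, mirrored: open towards the right ledge
- core_ledge_centre (a point): centre of the top face of the left ledge, a flat fixed aluminium plate without rims, 224 mm (x) by 132 mm (y), its top 74 mm above the worktop
- weight_ledge_centre (a point): centre of the top face of the right ledge, same plate as the left one
- core_mid (a point): centre, half-way up, of the short dark asphalt drill core that stands upright on the left ledge: 86 mm diameter, 38 mm tall, of unknown mass, about 0.3 to 0.6 kg
- needle (a joint): red needle on the white dial between the pans; rad. 0 = straight up, middle of the green band (both sides equal); positive = leans to the robot's left, core side heavier. 0.16 rad for each 100 g of difference, stops at about +-0.4 (250 g or more). Green band -0.1 to 0.1; black marks 0.16 apart. Settles within 1 s
- w200a_mid (a point): brass 200 g knobbed weight: round body 40 mm diameter, 16 mm tall, with a knob 15 mm diameter on top (28 mm overall); standing on the right ledge, about 52 mm from the next weight. This point is the centre of the round body, half-way up the body
- w200b_mid (a point): brass 200 g knobbed weight: round body 40 mm diameter, 16 mm tall, with a knob 15 mm diameter on top (28 mm overall); standing on the right ledge, about 52 mm from the next weight. This point is the centre of the round body, half-way up the body
- w100a_mid (a point): dark steel 100 g knobbed weight: round body 30 mm diameter, 15 mm tall, with a knob 15 mm diameter on top (28 mm overall); standing on the right ledge, about 52 mm from the next weight. This point is the centre of the round body, half-way up the body
- w100b_mid (a point): dark steel 100 g knobbed weight: round body 30 mm diameter, 15 mm tall, with a knob 15 mm diameter on top (28 mm overall); standing on the right ledge, about 52 mm from the next weight. This point is the centre of the round body, half-way up the body
- spare_core: another drill core, upright, 85 mm diameter, 77 mm tall, behind the balance; bystander. Origin at the centre of its underside
- caliper: caliper, 225 x 74 x 8 mm, lying flat behind the balance; bystander. Origin under its middle
Things that resemble listed ones, but are neither listed nor needed, are in the scene too. What is shaped like the part that bears core_mid but brown or white is not meant.

How it is judged (in metres and radians):
On the way, in this order (a step that is already met when the one before it is completed fails the run):
1. the core stands on the left pan and weighs it down (x of core_mid in the frame of balance between -0.068 and 0.068 m and y of core_mid in the frame of balance between 0.112 and 0.15 m and angle between core_mid's own z axis and vertical below 0.12 rad and value of joint needle above 0.3 rad), for 0.2 s.
2. a first weight stands on the right pan ((y of w200a_mid in the frame of balance between -0.176 and -0.068 m or y of w200b_mid in the frame of balance between -0.176 and -0.068 m or y of w100a_mid in the frame of balance between -0.181 and -0.068 m or y of w100b_mid in the frame of balance between -0.181 and -0.068 m)), for 0.1 s.
3. the needle rests in the green band (value of joint needle between -0.1 and 0.1 rad and velocity of joint needle between -0.05 and 0.05 rad/s), for 0.3 s.
At the end, for the whole second after the job is handed in: The core stands upright wholly on the left pan and at rest; the needle rests within 0.1 rad of zero (in the green band); every weight stands upright either wholly on the right pan or still on the right ledge (all of step 3 and x of core_mid in the frame of balance between -0.068 and 0.068 m and y of core_mid in the frame of balance between 0.112 and 0.15 m and angle between core_mid's own z axis and vertical below 0.12 rad and linear speed of core below 0.02 m/s and ((angle between w200a_mid's own z axis and vertical below 0.12 rad and x of w200a_mid in the frame of balance between -0.112 and 0.112 m and y of w200a_mid in the frame of balance between -0.176 and -0.068 m) or (angle between w200a_mid's own z axis and vertical below 0.12 rad and x of w200a_mid in the frame of balance between -0.112 and 0.112 m and y of w200a_mid in the frame of balance between -0.33 and -0.193 m and z of w200a_mid in the frame of balance above 0.0775 m)) and ((angle between w200b_mid's own z axis and vertical below 0.12 rad and x of w200b_mid in the frame of balance between -0.112 and 0.112 m and y of w200b_mid in the frame of balance between -0.176 and -0.068 m) or (angle between w200b_mid's own z axis and vertical below 0.12 rad and x of w200b_mid in the frame of balance between -0.112 and 0.112 m and y of w200b_mid in the frame of balance between -0.33 and -0.193 m and z of w200b_mid in the frame of balance above 0.0775 m)) and ((angle between w100a_mid's own z axis and vertical below 0.12 rad and x of w100a_mid in the frame of balance between -0.112 and 0.112 m and y of w100a_mid in the frame of balance between -0.181 and -0.068 m) or (angle between w100a_mid's own z axis and vertical below 0.12 rad and x of w100a_mid in the frame of balance between -0.112 and 0.112 m and y of w100a_mid in the frame of balance between -0.33 and -0.193 m and z of w100a_mid in the frame of balance above 0.0775 m)) and ((angle between w100b_mid's own z axis and vertical below 0.12 rad and x of w100b_mid in the frame of balance between -0.112 and 0.112 m and y of w100b_mid in the frame of balance between -0.181 and -0.068 m) or (angle between w100b_mid's own z axis and vertical below 0.12 rad and x of w100b_mid in the frame of balance between -0.112 and 0.112 m and y of w100b_mid in the frame of balance between -0.33 and -0.193 m and z of w100b_mid in the frame of balance above 0.0775 m))); the robot touches nothing.
It fails at once if the core is lifted or tipped over (z of core_mid in the frame of balance above 0.118 m or angle between core_mid's own z axis and vertical above 0.7 rad).
It fails at once if a weight is lifted or tipped over (z of any of w200a_mid, w200b_mid, w100a_mid, w100b_mid in the frame of balance above 0.1 m or angle between any of w200a_mid, w200b_mid, w100a_mid, w100b_mid's own z axis and vertical above 0.9 rad).
It fails at once if the spare core or the caliper is disturbed (distance of any of spare_core, caliper from where it was at the start of the episode above 0.02 m).
It also fails if it takes over 72 s, if anything falls off the work surface, if the arm or the gripper's body presses on something with over 40 N, if the wrist force passes 120 N, or if a joint passes its speed limit or range.

## Working session

There is one attempt and no reset: what is moved stays moved. The work goes in short steps, each a Python script; the robot and the scene stay as the last script left them, time stands still between calls to the robot, and variables do not carry over. Pictures are saved under pics/ and viewed, at most 10 in all, crops included, and the job is handed in when it is done.

```bash
mkdir -p pics; ls
python3 - <<'E'
from workcell import *
import cv2,numpy as np
for c in("scene","side"):
    p,d=camera(c);cv2.imwrite(f"pics/{c}0.png",p);i=camera_info(c);print(c,np.round(i["camera_matrix"],1).tolist(),np.round(i["distortion"],3),np.round(i["view"],3).tolist())
    for n in("balance","core_mid","core_pan_centre","weight_pan_centre","core_ledge_centre","weight_ledge_centre","w200a_mid","w100a_mid","spare_core","caliper"):
        print(n,[(np.round(m["location"]).tolist(),round(m["conf"],2),float(d[min(383,max(0,int(m["location"][1]))),min(511,max(0,int(m["location"][0])))])) for m in mark_of(c,n)][:4])
print(current_time(),current_eef_pos(),current_ee_rot())
E
```

```text
pics
scene [[401.6, 0.0, 260.0], [0.0, 401.6, 191.9], [0.0, 0.0, 1.0]] [-0.051  0.     0.     0.     0.   ] [[0.859, -0.512, 0.019, -458.248], [0.308, 0.545, 0.78, -273.652], [-0.41, -0.664, 0.626, -856.854], [0.0, 0.0, 0.0, 1.0]]
balance [([299.0, 179.0], 0.65, 283.4305725097656)]
core_mid [([158.0, 183.0], 0.93, 1176.4183349609375), ([162.0, 210.0], 0.87, 1084.1343994140625), ([206.0, 154.0], 0.41, 333.8809814453125)]
core_pan_centre [([234.0, 180.0], 0.64, 319.9050598144531)]
weight_pan_centre [([214.0, 155.0], 0.39, 330.9115905761719)]
core_ledge_centre []
weight_ledge_centre [([308.0, 275.0], 0.92, 870.3941650390625)]
w200a_mid [([298.0, 273.0], 0.6, 280.37115478515625)]
w100a_mid []
spare_core [([357.0, 236.0], 0.66, 1011.3978271484375)]
caliper [([298.0, 179.0], 0.41, 283.3377990722656)]
side [[398.2, 0.0, 260.1], [0.0, 398.2, 197.1], [0.0, 0.0, 1.0]] [0.048 0.    0.    0.    0.   ] [[0.898, -0.439, -0.018, -494.359], [0.254, 0.484, 0.838, -276.81], [-0.359, -0.757, 0.546, -834.52], [0.0, 0.0, 0.0, 1.0]]
balance [([248.0, 246.0], 0.55, 952.4921875)]
core_mid [([208.0, 171.0], 0.57, 244.7310333251953)]
core_pan_centre [([230.0, 200.0], 0.97, 1119.7147216796875)]
weight_pan_centre [([270.0, 256.0], 0.6, 921.2048950195312)]
core_ledge_centre [([218.0, 174.0], 0.79, 1160.8050537109375)]
weight_ledge_centre [([294.0, 290.0], 0.61, 817.7589111328125)]
w200a_mid [([282.0, 291.0], 0.74, 788.2236328125)]
w100a_mid [([254.0, 296.0], 0.65, 784.0159301757812), ([360.0, 259.0], 0.28, 932.4215087890625)]
spare_core [([360.0, 263.0], 0.91, 942.6754760742188)]
caliper [([301.0, 198.0], 0.73, 1230.64013671875)]
1.1 [ 213.52382454 -479.67033359  231.35899978] [8.79183483e-05 9.78159881e-01 2.07853887e-01 1.77760604e-05]
```

View pics/scene0.png

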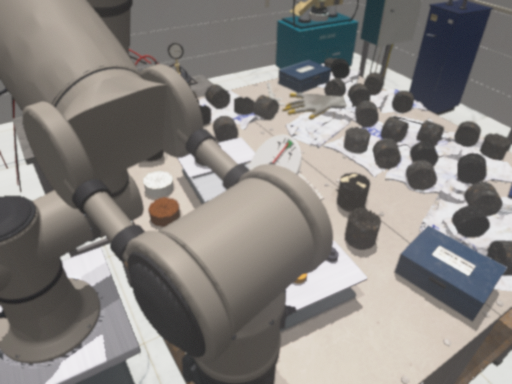

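View pics/side0.png

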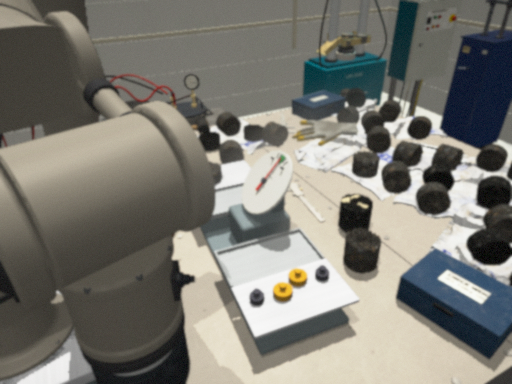

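```bash
cat > h.py <<'E'
from workcell import *
import cv2,numpy as np
def ray(c,px):
    i=camera_info(c);V=np.array(i["view"])
    u=cv2.undistortPoints(np.array([[px]],float),np.array(i["camera_matrix"]),np.array(i["distortion"]))[0,0]
    R=V[:3,:3];return -R.T@V[:3,3],R.T@np.array([u[0],-u[1],-1.])
def atz(c,px,z):
    o,d=ray(c,px);return o+d*(z-o[2])/d[2]
def atd(c,px,dep):
    o,d=ray(c,px);return o+d*dep
def proj(c,p):
    i=camera_info(c);V=np.array(i["view"]);q=V[:3,:3]@np.array(p,float)+V[:3,3]
    return cv2.projectPoints(np.array([[q[0],-q[1],-q[2]]]),np.zeros(3),np.zeros(3),np.array(i["camera_matrix"]),np.array(i["distortion"]))[0][0,0]
E
python3 - <<'E'
from h import *
p,d=camera("side")
for px in [(257,298),(283,293),(298,278),(322,273),(236,309),(250,332),(356,299),(265,205)]: print(px,atz("side",px,82).round(),atd("side",px,d[px[1],px[0]]).round())
set_joints([-1.298,-.2,1.6,0,1.74,-.146]);print(current_eef_pos())
set_joints([1.5,-.2,1.6,0,1.74,-.146]);print(current_eef_pos(),current_time())
for c in("scene","side"):
    p,d=camera(c);cv2.imwrite(f"pics/{c}1.png",p);np.save(f"{c}1.npy",d)
    for n in("balance","core_mid","core_pan_centre","weight_pan_centre","core_ledge_centre","weight_ledge_centre","w200a_mid","w100a_mid","spare_core","caliper"):
        for m in mark_of(c,n)[:4]:
            l=m["location"];print(c,n,np.round(l).tolist(),round(m["conf"],2),atd(c,l,d[int(l[1]),int(l[0])]).round().tolist())
E
```

```text
(257, 298) [ 441. -213.   82.] [ 439. -218.   88.]
(283, 293) [ 493. -224.   82.] [ 490. -230.   88.]
(298, 278) [ 541. -202.   82.] [ 538. -208.   88.]
(322, 273) [ 594. -212.   82.] [ 588. -219.   90.]
(236, 309) [ 394. -219.   82.] [ 419. -149.   -3.]
(250, 332) [ 395. -279.   82.] [ 421. -218.   -2.]
(356, 299) [ 613. -302.   82.] [ 619. -295.   72.]
(265, 205) [602.  71.  82.] [554. -26. 156.]
[ 149.61693041 -251.42595928  423.52137317]
[-55.90209805 286.72185985 424.17098342] 5.1917
scene balance [256.0, 223.0] 0.74 [508.0, -23.0, 67.0]
scene core_mid [206.0, 155.0] 0.98 [505.0, 262.0, 107.0]
scene core_mid [158.0, 183.0] 0.88 [360.0, 296.0, 36.0]
scene core_mid [164.0, 210.0] 0.84 [333.0, 174.0, 35.0]
scene core_pan_centre [233.0, 180.0] 0.87 [540.0, 163.0, 68.0]
scene weight_pan_centre [281.0, 236.0] 0.91 [536.0, -92.0, 67.0]
scene core_ledge_centre [217.0, 152.0] 0.75 [539.0, 263.0, 107.0]
scene core_ledge_centre [328.0, 256.0] 0.52 [580.0, -216.0, 90.0]
scene weight_ledge_centre [306.0, 276.0] 0.84 [506.0, -235.0, 87.0]
scene weight_ledge_centre [210.0, 156.0] 0.53 [509.0, 
[... 358 characters left out ...]
core_mid [158.0, 202.0] 0.96 [361.0, 296.0, 31.0]
side core_mid [157.0, 231.0] 0.92 [326.0, 158.0, 34.0]
side core_mid [206.0, 170.0] 0.57 [514.0, 281.0, 107.0]
side core_pan_centre [230.0, 200.0] 0.84 [540.0, 164.0, 62.0]
side weight_pan_centre [268.0, 257.0] 0.81 [526.0, -97.0, 62.0]
side core_ledge_centre [217.0, 177.0] 0.81 [536.0, 251.0, 94.0]
side weight_ledge_centre [294.0, 289.0] 0.85 [523.0, -216.0, 71.0]
side w200a_mid [216.0, 176.0] 0.27 [532.0, 250.0, 98.0]
side w100a_mid [256.0, 296.0] 0.58 [439.0, -212.0, 89.0]
side spare_core [359.0, 263.0] 0.81 [723.0, -179.0, 31.0]
side spare_core [296.0, 278.0] 0.59 [533.0, -208.0, 91.0]
side caliper [301.0, 200.0] 0.62 [771.0, 163.0, -7.0]
```

Run:
```python
import cv2
a=cv2.imread("pics/scene1.png")[120:330,130:400];b=cv2.imread("pics/side1.png")[140:350,130:400]
cv2.imwrite("pics/ab1.png",cv2.resize(cv2.hconcat([a,b]),(800,312),interpolation=cv2.INTER_CUBIC))
```

```text
(no output)
```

View pics/ab1.png

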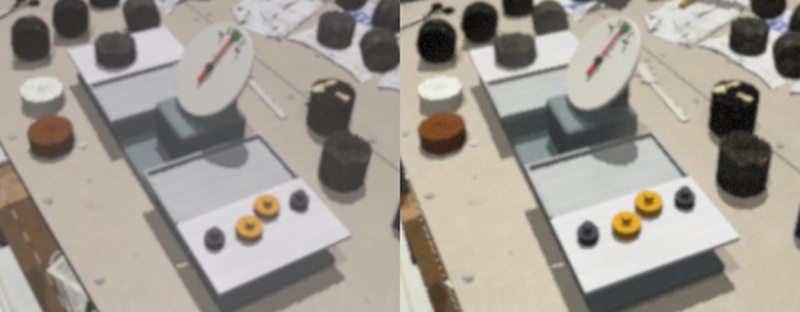

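```bash
cat >> h.py <<'E'
def cloud(c,d):
    i=camera_info(c);V=np.array(i["view"]);g=np.array(np.meshgrid(np.arange(512.),np.arange(384.))).transpose(1,2,0).reshape(-1,1,2)
    u=cv2.undistortPoints(g,np.array(i["camera_matrix"]),np.array(i["distortion"]))[:,0]
    k=d.ravel()>0;q=np.c_[u[:,0],-u[:,1],-np.ones(len(u))]*d.ravel()[:,None]
    P=(q-V[:3,3])@V[:3,:3];P[~k]=1e6;return P.reshape(384,512,3)
E
python3 - <<'E'
from h import *
for c in("scene","side"):
    P=cloud(c,np.load(c+"1.npy")).reshape(-1,3)
    for s in(-1,1):
        m=(abs(P[:,0]-530)<160)&(abs(s*P[:,1]-250)<130 )&(P[:,2]>69)&(P[:,2]<79)
        Q=P[m];print(c,s,len(Q),np.median(Q[:,2]),cv2.minAreaRect(Q[:,:2].astype(np.float32)))
    m=(abs(P[:,0]-520)<200)&(abs(P[:,1])<420)&(P[:,2]>55)&(P[:,2]<115)
    Q=P[m];im=np.zeros((800,500),np.uint8)
    print(cv2.minAreaRect(Q[:,:2].astype(np.float32)))
    if c=="scene":
        C=Q[(Q[:,2]>100)&(Q[:,1]>150)];print("core",len(C),np.median(C[:,2]),cv2.minEnclosingCircle(C[:,:2].astype(np.float32)))
# wrist views
for p in [(470,190,380),(470,-200,380)]:
    r=[0,1,0,0]
    try: reach(p,r)
    except MotionError as e: print(e);continue
    k=f"wrist{'L' if p[1]>0 else 'R'}";dwell(.2)
    im,d=camera("wrist");cv2.imwrite(f"pics/{k}.png",im);P=cloud("wrist",d);np.save(k,P)
    print(k,current_eef_pos().round(1),current_time())
    for n in("core_mid","core_ledge_centre","weight_ledge_centre","core_pan_centre","weight_pan_centre","w200a_mid","w100a_mid","balance"):
        for m in mark_of("wrist",n)[:4]:
            l=m["location"];print(n,np.round(l).tolist(),round(m["conf"],2),P[int(l[1]),int(l[0])].round().tolist(),atz("wrist",l,82).round(1).tolist())
E
python3 -c "
import cv2
cv2.imwrite('pics/w1.png',cv2.resize(cv2.hconcat([cv2.imread('pics/wristL.png'),cv2.imread('pics/wristR.png')]),(800,300)))"
```

```text
scene -1 4271 73.99619775698638 ((518.746337890625, -204.1184539794922), (178.25892639160156, 225.91082763671875), 86.61287689208984)
scene 1 1410 74.87888451104078 ((548.8789672851562, 237.79434204101562), (246.91441345214844, 227.87974548339844), 87.0533447265625)
((577.50146484375, 32.036895751953125), (656.5142211914062, 311.3460693359375), 86.24832916259766)
core 417 110.33524356072954 ((521.174072265625, 288.4604797363281), 44.8114013671875)
side -1 4749 72.99907786678125 ((518.4998168945312, -204.59246826171875), (179.56863403320312, 226.51376342773438), 86.90921783447266)
side 1 1193 72.05012729077099 ((544.6378173828125, 235.6959686279297), (243.83021545410156, 226.59425354003906), 86.52287292480469)
((575.31689453125, 29.27960205078125), (652.6143798828125, 312.6779479980469), 86.63957977294922)
wristL [469.7 190.5 380.3] 8.4833
core_mid [254.0, 209.0] 0.9 [345.0, 182.0, 36.0] [364.4, 181.6, 82.0]
core_mid [189.0, 200.0] 0.89 [366.0, 312.0, 35.0] [382.6, 298.9, 82.0]
core_ledge_centre [190.0, 101.0] 0.96 [550.0, 279.0, 109.0] [549.6, 284.5, 82.0]
weight_ledge_centre [497.0,
[... 454 characters left out ...]
d [421.0, 119.0] 0.42 [523.0, -101.0, 66.0] [523.9, -91.6, 82.0]
balance [331.0, 112.0] 0.91 [534.0, 67.0, 103.0] [533.6, 59.3, 82.0]
wristR [ 470.3 -199.2  380.1] 10.5833
core_mid [67.0, 210.0] 0.84 [342.0, 175.0, 34.0] [361.8, 137.4, 82.0]
weight_ledge_centre [266.0, 123.0] 0.86 [517.0, -225.0, 74.0] [516.6, -226.1, 82.0]
core_pan_centre [42.0, 110.0] 0.92 [541.0, 155.0, 65.0] [541.0, 140.4, 82.0]
weight_pan_centre [188.0, 118.0] 0.63 [525.0, -96.0, 66.0] [524.4, -100.9, 82.0]
w200a_mid [259.0, 139.0] 0.9 [495.0, -214.0, 102.0] [490.9, -215.6, 82.0]
w100a_mid [256.0, 168.0] 0.68 [448.0, -210.0, 102.0] [441.7, -211.9, 82.0]
balance [125.0, 113.0] 0.93 [534.0, -8.0, 103.0] [532.9, 0.6, 82.0]
```

View pics/w1.png

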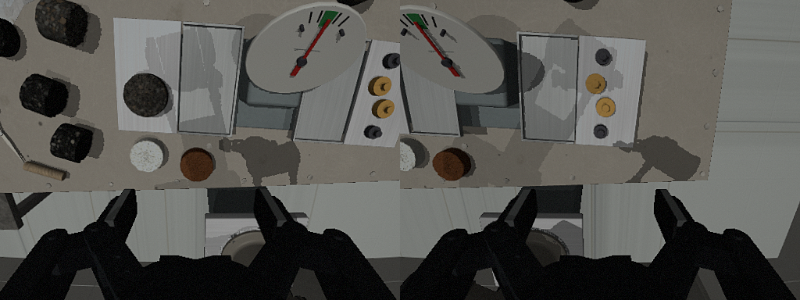

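Run:
```python
from h import *
G=np.load
for k,y0,y1 in(("wristL",220,400),("wristR",-330,-155)):
    P=G(k+".npy");Q=P.reshape(-1,3);m=(abs(Q[:,0]-530)<160)&(Q[:,1]>y0)&(Q[:,1]<y1)
    A=Q[m&(Q[:,2]>69.5)&(Q[:,2]<79)];
    # edges by percentiles in rotated frame over yaw guesses
    r=cv2.minAreaRect(A[:,:2].astype(np.float32));print(k,len(A),np.median(A[:,2]),r)
    for z0,z1 in((95,120),(84,112)):
        M=((abs(P[...,0]-530)<160)&(P[...,1]>y0)&(P[...,1]<y1)&(P[...,2]>z0)&(P[...,2]<z1)).astype(np.uint8)
        n,l,s,_=cv2.connectedComponentsWithStats(M)
        for j in range(1,n):
            if s[j,4]>25:
                B=P[l==j];c,rad=cv2.minEnclosingCircle(B[:,:2].astype(np.float32));print(z0,s[j,4],np.round(c,1),round(rad,1),np.median(B,0).round(1),B[:,2].max().round(1))
P=G("wristL.npy");Q=P.reshape(-1,3);m=(abs(Q[:,0]-530)<160)&(Q[:,1]<400)&(Q[:,1]>-200)
A=Q[m&(Q[:,2]>55)&(Q[:,2]<79)];print(cv2.minAreaRect(A[:,:2].astype(np.float32)))
for yy in(230,300,-130,-200,-280):
  P=G("wrist%s.npy"%("L" if yy>0 else "R"));Q=P.reshape(-1,3)
  B=Q[(abs(Q[:,1]-yy)<8)&(Q[:,2]>69.5)&(Q[:,2]<79)&(abs(Q[:,0]-530)<150)];print(yy,B[:,0].min(),B[:,0].max(),B[:,0].mean())
```

```text
wristL 9123 73.73139610508801 ((549.6089477539062, 285.950927734375), (141.54737854003906, 225.5869598388672), 87.06895446777344)
95 2471 [519.2 288.8] 42.6 [521.2 287.8 109.4] 113.2
84 2497 [519.2 288.8] 42.6 [521.2 287.  109.3] 112.0
wristR 9575 73.8834836880115 ((517.9306640625, -221.33969116210938), (145.38243103027344, 223.89866638183594), 86.33902740478516)
95 90 [ 593.  -213.7] 7.5 [ 592.8 -213.3  100.5] 102.6
95 79 [ 541.2 -199.1] 7.4 [ 541.8 -198.5  102. ] 104.2
95 70 [ 494.8 -219.9] 7.5 [ 495.  -220.5  101.8] 103.5
95 65 [ 442.1 -210. ] 7.4 [ 442.6 -210.   100.7] 102.5
84 312 [ 592.6 -213.6] 14.7 [ 591.5 -213.3   89.2] 102.6
84 514 [ 541.5 -199.1] 19.8 [ 541.8 -198.5   90.2] 104.2
84 473 [ 495.1 -220.1] 19.9 [ 496.4 -219.7   89.9] 103.5
84 238 [ 442.  -209.9] 14.9 [ 444.5 -210.    89.2] 102.5
((536.4555053710938, 75.16065979003906), (563.4423828125, 224.24789428710938), 86.40948486328125)
230 434.8004014677622 658.2452127861162 566.5632425989756
300 438.32284383518436 661.5560455736249 582.2913026701326
-130 411.6758271797585 635.3084084995015 528.3268998044944
-200 407.7905639055699 631.2571719986586 532.7127879875724
-280 402.1045305531436 626.0142269904397 524.0928385765549
```

```bash
cat >> h.py <<'E'
from scipy.spatial.transform import Rotation
yaw=-0.0617;O=np.array([533.8,31.3]);EX=np.array([np.cos(yaw),np.sin(yaw)]);EY=np.array([-EX[1],EX[0]])
def W(x,y,z): return [*(O+x*EX+y*EY),z]
def B(p): q=np.array(p)[:2]-O; return np.array([q@EX,q@EY])
def quat(s=1):
    z=np.array([0,0,-1.]);y=s*np.array([*EX,0]);x=np.cross(y,z)
    return np.roll(Rotation.from_matrix(np.c_[x,y,z]).as_quat(),1).tolist()
def needle(im,P):
    hsv=cv2.cvtColor(im,cv2.COLOR_BGR2HSV);X=P-np.array([*O,0])
    box=(abs(X[...,0])<150)&(abs(X[...,1])<110)&(P[...,2]>120)&(P[...,2]<290)
    red=box&((hsv[...,0]<8)|(hsv[...,0]>172))&(hsv[...,1]>140)&(hsv[...,2]>60)
    wh=box&(hsv[...,1]<50)&(hsv[...,2]>110)
    D=P[wh];c=np.median(D,0);n=np.linalg.svd(D-c,full_matrices=False)[2][2];n*=np.sign(n[2])
    up=np.array([0,0,1.])-n*n[2];up/=np.linalg.norm(up);le=np.cross(n,up);le*=np.sign(le[1])
    R=P[red]-c;u=np.c_[R@le,R@up].astype(np.float32)
    v=cv2.fitLine(u,cv2.DIST_HUBER,0,.01,.01)[:2,0];v*=np.sign(v[1])
    return round(float(np.arctan2(v[0],v[1])),3),int(red.sum()),n.round(2)
E
python3 - <<'E'
from h import *
for k in"LR":print(needle(cv2.imread(f"pics/wrist{k}.png"),np.load(f"wrist{k}.npy")))
for c in("scene","side"):print(needle(cv2.imread(f"pics/{c}1.png"),cloud(c,np.load(c+"1.npy"))))
for p in[(519.2,288.8),(442,-210),(495,-220),(541.4,-199.1),(592.7,-213.6)]:print(B(p).round(1))
for s in(1,-1):
  for p in(W(-30.5,318,79),W(-30.5,181,79),W(60,-290,79),W(-90,-290,79)):
    j=solve_ik(p,quat(s));print(s,np.round(p),None if j is None else np.round(j,2))
print(current_joint_pos().round(2))
E
```

```text
(0.001, 300, array([-0.75,  0.05,  0.66]))
(-0.004, 240, array([-0.74,  0.05,  0.67]))Traceback (most recent call last):
  File "<stdin>", line 3, in <module>
  File "h.py", line 34, in needle
    v=cv2.fitLine(u,cv2.DIST_HUBER,0,.01,.01)[:2,0];v*=np.sign(v[1])
      ~~~~~~~~~~~^^^^^^^^^^^^^^^^^^^^^^^^^^^^
cv2.error: OpenCV(4.12.0) /io/opencv/modules/imgproc/src/linefit.cpp:50: error: (-215:Assertion failed) count > 0 in function 'fitLine2D_wods'
```

Run:
```python
from h import *
for p in[(519.2,288.8),(442,-210),(495,-220),(541.4,-199.1),(592.7,-213.6)]:print(B(p).round(1))
for s in(1,-1):
  for p in(W(-30.5,318,79),W(-30.5,181,79),W(60,-290,79),W(-90,-290,79)):
    j=solve_ik(p,quat(s));print(s,np.round(p),None if j is None else np.round(j,2))
print(current_joint_pos().round(2))
```

```text
[-30.4 256.1]
[ -76.7 -246.5]
[ -23.2 -253.2]
[  21.8 -229.5]
[  73.9 -240.8]
1 [523. 351.  79.] [ 0.47  0.67  1.41 -0.    1.06  0.53]
1 [515. 214.  79.] [ 0.26  0.56  1.63 -0.    0.95  0.32]
1 [ 576. -262.   79.] [-0.55  0.68  1.4  -0.    1.07 -0.49]
1 [ 426. -253.   79.] [-0.69  0.47  1.8  -0.    0.87 -0.63]
-1 [523. 351.  79.] [ 0.47  0.67  1.41 -0.    1.06 -2.61]
-1 [515. 214.  79.] [ 0.26  0.56  1.63 -0.    0.95 -2.82]
-1 [ 576. -262.   79.] [-0.55  0.68  1.4  -0.    1.07  2.66]
-1 [ 426. -253.   79.] [-0.69  0.47  1.8  -0.    0.87  2.51]
[-0.55  0.25  1.26  0.    1.64  1.02]
```

```bash
cat >> h.py <<'E'
def look(x,y,z=380):
    reach([x,y,z],[0,1,0,0]);dwell(.4)
    return look2()
def look2():
    im,d=camera("wrist");return im,cloud("wrist",d)
E
python3 - <<'E'
from h import *
q=quat();x=-30.4
reach(W(x,325,250),q);set_gripper(50)
movel(W(x,318,79),q,200);print(current_grip_width(),current_wrist_force().round(1))
movel(W(x,290,79),q,80);print(current_wrist_force().round(1))
movel(W(x,230,79),q,70);print(current_wrist_force().round(1))
movel(W(x,182,79),q,50);print(current_wrist_force().round(1),current_eef_pos().round(1))
movel(W(x,200,79),q,100);movel(W(x,215,250),q,250)
im,P=look(470,190);cv2.imwrite("pics/L2.png",im);print(needle(im,P),current_time())
M=((abs(P[...,0]-530)<110)&(P[...,1]>110)&(P[...,1]<360)&(P[...,2]>84)&(P[...,2]<120))
C=P[M];c,r=cv2.minEnclosingCircle(C[:,:2].astype(np.float32));print(B(c),r,np.median(C[:,2]))
E
```

```text
50.06553474672018 [-0.2  0.1  0.4]
[-1.1  0.3  0.5]
[1.1 0.1 1.2]
[-0.3  0.2 -0.5] [514.8 214.6  79.1]
(0.402, 282, array([-0.75,  0.05,  0.66])) 20.0167
[-31.66666709 136.0589169 ] 42.727725982666016 92.44364255275156
```

View pics/L2.png

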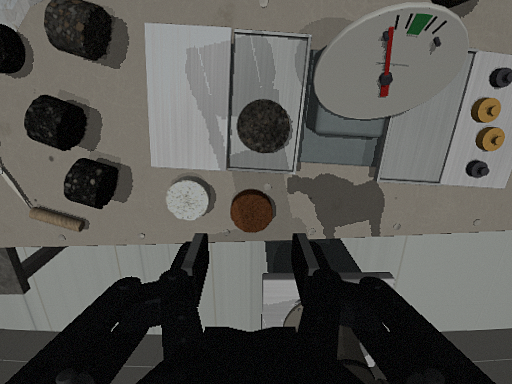

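The core (264,126) stands flat on the left pan with the needle at its left stop. Next I push the first brass weight.

```bash
cat >> h.py <<'E'
def push(x,y,R,name):
    q=quat();k=11+np.sqrt(R*R-16)
    reach(W(x,y-k-14,200),q);set_gripper(8)
    movel(W(x,y-k-10,79),q,150)
    movel(W(x,-205-k,79),q,80);movel(W(x,-148-k,79),q,45);f=current_wrist_force().round(1)
    movel(W(x,-165-k,79),q,100);movel(W(x,-180-k,220),q,250)
    im,P=look(470,-200);cv2.imwrite(f"pics/{name}.png",im);print(f,needle(im,P),current_time())
    X=P[...,:2]-O;bx=X@EX;by=X@EY
    M=((abs(bx)<105)&(by<-80)&(by>-330)&(P[...,2]>70)&(P[...,2]<112)&(cv2.cvtColor(im,cv2.COLOR_BGR2HSV)[...,1]>120)).astype(np.uint8)
    M2=((abs(bx)<105)&(by<-80)&(by>-330)&(P[...,2]>78)&(P[...,2]<112)).astype(np.uint8)
    for m in(M,M2):
        n,l,s,_=cv2.connectedComponentsWithStats(m)
        for j in range(1,n):
            if s[j,4]>60: c,r=cv2.minEnclosingCircle(P[l==j][:,:2].astype(np.float32));print(B(c).round(1),round(r,1),P[l==j][:,2].max().round(1))
E
python3 - <<'E'
from h import *
push(21.8,-229.5,20,"R1")
E
```

```text
[ 0.  -0.   0.1] (0.404, 243, array([-0.74,  0.05,  0.67])) 28.1833
[  21.1 -149.8] 19.6 102.8
[ -25.  -253.2] 20.9 103.4
[  74.  -240.7] 14.9 102.6
[  20.8 -149.7] 20.1 102.8
[ -23.  -253.2] 20.0 103.4
[ -76.5 -246.2] 14.9 102.9
```

View pics/R1.png

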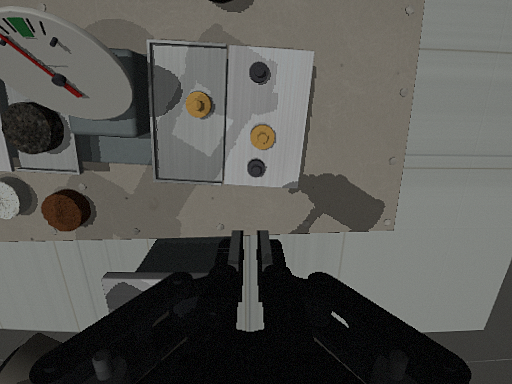

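The brass weight (200,104) stands on the right pan, and the needle is still at its stop. I add the second 200 g.

Run:
```python
from h import *
push(-23.1,-253.2,20,"R2")
```

```text
[-0.2 -0.1  0.3] (0.267, 248, array([-0.74,  0.05,  0.67])) 35.85
[  21.2 -149.8] 19.7 100.3
[ -24.6 -149.8] 19.8 99.5
[  74.  -240.8] 15.0 102.5
[  21.2 -149.3] 20.2 100.3
[ -24.1 -149.6] 19.4 99.5
[ -76.7 -246.4] 14.9 103.1
```

Run:
```python
from h import *
push(73.9,-240.8,15,"R3")
```

```text
[ 0.2 -0.2 -0.8] (0.103, 244, array([-0.74,  0.05,  0.67])) 43.2167
[  21.  -149.8] 19.7 97.2
[ -23.6 -149.8] 19.2 96.4
[  73.  -153.7] 14.8 95.9
[  20.6 -149.8] 19.9 97.2
[ -24.3 -149.4] 19.3 96.4
[ -76.5 -246.2] 14.8 103.2
```

Run:
```python
from h import *
push(-76.6,-246.3,15,"R4")
```

```text
[-0.9 -1.1  1.2] (-0.06, 240, array([-0.74,  0.05,  0.67])) 50.85
[  21.5 -149.6] 19.8 93.4
[ -23.9 -150. ] 19.2 93.4
[  73.1 -153.3] 14.7 92.2
[  20.5 -149.7] 20.1 93.4
[ -24.4 -149.2] 19.3 93.4
[ -76.4 -161.4] 14.7 93.0
```

View pics/R4.png

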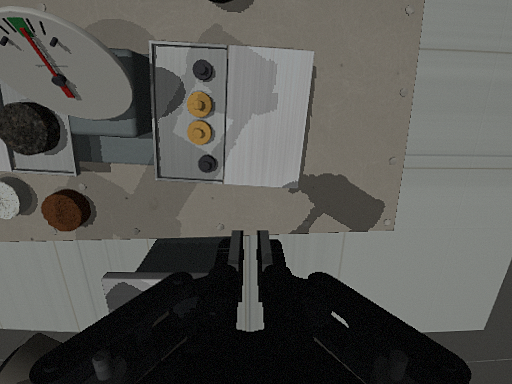

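All four weights (x≈200, rows 70–163) stand wholly on the right pan. The core stands on the left pan and the needle reads -0.06, inside the green band.

```bash
python3 -c "
from h import *
dwell(.5);print(needle(*look2()));print(hand_in())"
```

```text
(-0.054, 248, array([-0.74,  0.05,  0.67]))
the job is handed in; nothing more can be done
None
```

I handed the job in: the core stands on the left pan, all four weights (600 g) stand on the right pan, and the needle rests at about -0.05 rad, in the green band, so the core weighs about 565 g.

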